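# Load the ultrasonic cleaner

### The arm

A 6-joint arm with a two-finger parallel gripper is mounted at the origin on the work surface. World frame = base frame: x ahead of the robot, y to its left, z up, the work surface at z = 0. Lengths are in m, angles in rad, forces in N, time in s.
With the tool pointing down it reaches from about 0.25 to 0.725 m from the base axis. Payload 4 kg.
Tool frame: the origin (TCP) lies between the finger pads; the fingertips stand 8 mm ahead of it and the grasp point (between the pads) lies 11 mm behind it (bot.tip_reach is the distance from the TCP to the fingertips, in m); z points along the fingers, y is the line along which they close (so a half turn about z gives the same grasp; the last joint's range is limited). The gripper opens to 85 mm and grips with 20 to 120 N. Pads are 22 mm wide; open, the fingers measure 114 mm over their backs; the gripper's body (76 mm by 85 mm) begins 54 mm behind the grasp point. The pads swing forward as they close: fully open they stand 13 mm farther back than shut.
Start: joints at [1.298, 0.241, 0.005, 1.335, 0, 1.571], TCP at [0.135, 0.482, 0.239] pointing down, gripper open.
Joint ranges: [-2.72, 2.72], [-1.05, 1.87], [-1.09, 1.28], [-1.99, 2.15], [-1.42, 1.44], [-3.14, 3.14]. Speed limits (rad/s): [2.79, 2.79, 3.14, 3.14, 3.14, 3.14].

### API

Orientations are given as a unit quaternion [x, y, z, w].
In Python, from workcell import bot gives the robot as it stands.
- The arm moves only by the tool move_arm, never from a script. Its argument "deltas" is a list of rows, each a list of 7 numbers: the opening, from 0 (shut) to 1 (fully open), then the shift along the tool's x, y, z in mm, then the turn, a rotation vector about the tool's x, y, z in degrees. In form: [[gripper, tx, ty, tz, ax, ay, az], ...]. A call has 1 to 10 rows; each row shifts and turns the commanded pose from where the row before left it, along the tool's axes as they then stand; what a row does not reach is not made up. A row lasts 1/12 s, in which the tool goes at most 41.7 mm and 7.16 degrees, less where a joint would pass 70% of its speed; a pose out of reach is approached as far as the arm can. A call is refused whole if a number of a shift passes 41.7 or a number of a turn 7.16, either way. A call with a gripper value outside its range is refused whole. The fingers move at their own pace and stop on an object; the grip force is fixed at half the most. Time passes only in rows, so rows that do not move let the fingers close. It gives the time, the measured TCP pose, the force, the opening and the grip force at its end, in the units of the state.
- bot.get_obs(): the state, without advancing time (a new reading comes with each control period).
- bot.camera(name): name is "side" or "top"; returns the picture (384x512x3 uint8, blue, green, red); there is no depth.
- bot.calibration(name): a dict with "K" (3x3 intrinsics, pixels), "position" and "orientation" of the camera in the world. Camera axes: x right, y down, z forward; pixel columns grow to the right and rows downward; lengths in m; the calibration is good to about 2 mm. A picture is of the moment at which its call begins. calibration takes no time and is no camera call.
- bot.job_done(): hands the job in; it is judged then, once.
Trained networks look in the newest picture that a camera, given by its name, has taken for a name from the list of things; names that differ only in an ending like _2 or _b are one class to them, and where a whole thing is asked for, a point or a joint stands for the part that bears it (a point fixed in the world has none). Each returns a list of dicts, best first, with "conf" (0 to 1); they miss things now and then, are a little off and sometimes report something else, mostly with a low value. They report only what shows in the picture. A call takes as long as a camera call. They do not tell look-alikes from the thing itself.
- bot.outline_of(query, camera): "pixels" (384x512 bool, what is visible of it) and "rect" ([left, top, width, height] in pixels, round what is visible of it).
The state is a dict: "clock": time; "joint_pos": joint angles; "joint_vel": joint speeds; "tau": joint torques, N m; "eef_pos": TCP position; "tool_rot": TCP orientation; "ft_force": force on the tool from outside, world axes, zero at the start; "ft_torque": the same for the moment, N m; "grip_width": finger opening in m; "grasp_force": force on a finger pad.
Only numpy, scipy, OpenCV 4.12 (cv2) and the standard library are available. Lean on these libraries where they do the work, as an engineer would, in place of code of your own. Each camera call takes 0.05 s, during which the arm holds its last target. There are 200 camera calls.

### The job

Get the pump's valve ball ready for cleaning: take the ball out of the parts dish and set it down gently in the wire basket, without dropping it. Then swing up the basket's bail, lift the basket by it, keeping it level, and lower it gently onto the floor of the empty ultrasonic tank. Last, lift the tank's lid by its handle and set it gently on the tank, fully home; leave the dish and the parts left in it, the pump and the wrench where they are.

Things in the scene. Friction and masses are not known exactly. Their poses are not given: they have to be found in the camera images.
- ball: Bright steel valve ball: a sphere of diameter 36 mm with a flat (26 mm across) cut on top and below, so 25 mm tall, about 0.12 kg; the top flat shows a dark 18 mm bore. It stands on its lower flat on the dish's floor, 3 mm above the cart. Origin: centre of the lower flat; the widest girth is 12.5 mm above it; z up.
- basket: Open rectangular basket of steel wire standing on the cart, about 0.3 kg: outside 92 mm (its x) by 112 mm (its y) by 45 mm tall, walls and floor 3 mm thick. It has a bail (see bail) on pivots at the middle of the two short sides. Origin: centre of the underside, z up, x towards the side to which the bail leans at the start.
- bail: The basket's wire bail. Origin: on the pivot line, 40 mm above the basket's underside, over its centre; y along the pivot line, z from the pivot to the grip bar (vertical when upright). Starts leaning 1.0 to 1.2 rad towards the basket's +x, swings 1.25 rad either way; slightly stiff (0.05 N m), stays where put. Wire 5 mm thick, arms at y = -60 and +60 mm, outside the basket's short sides.
- bail_grip (a point): Centre of the bail's black grip sleeve: diameter 14 mm, 70 mm long, along the bail's y, 66 mm from the pivot line (106 mm above the basket's underside when the bail is upright).
- cleaner: White benchtop ultrasonic cleaner, fixed, with an empty steel-lined tank open at the top: outside 166 mm (x) by 184 mm (y), rim 180 mm above the cart; tank inside 137 mm (x) by 156 mm (y), 125 mm deep, floor 55 mm above the cart. The basket, long side along y and bail upright, stands wholly inside, clear of the lid. Dial panel on its +x side. Origin: centre of underside, z up.
- tank_rim (a point): Centre of the tank's mouth, at the height of the rim.
- lid: The tank's loose steel lid, about 0.32 kg, lying right way up: a sheet 160 mm (x) by 178 mm (y), 4 mm thick; under it a lip 8 mm deep, 129 mm (x) by 148 mm (y), that drops into the tank's mouth with 4 mm to spare each side till the sheet lies on the rim. Either way round fits. Origin: centre, at the lip's lower edge (on the cart at the start, 172 mm above it when home), z up.
- lid_grip (a point): Centre of the lid's black bar handle: 16 mm wide (lid's x), 104 mm long (lid's y), 14 mm tall, 41 mm above the lid's origin; free space of 22 mm between bar and sheet, feet near its ends.
- dish: Round steel parts dish, outside diameter 146 mm at the rim, 26 mm tall, inner floor 3 mm above the cart and 120 mm across. Holds the ball, seat and nut. Leave it where it is. Origin: centre of the underside.
- seat: Brass seat ring lying in the dish, diameter 38 mm, 10 mm tall. Leave it. Origin: centre of the underside.
- nut: Dark steel hex nut lying in the dish, 30 mm across flats, 16 mm tall. Leave it. Origin: centre of the underside.
- pump: Pump head on a black finned motor, standing upright on the cart's far side: diameter 100 mm, 172 mm tall with its bolts, a brass side port reaching 84 mm out along its y. Leave it. Origin: centre of the underside.
- wrench: Steel combination wrench lying on the cart's far side, 200 mm long (its x), 8 mm thick. Leave it. Origin: its middle, on the cart.
Not all that is in view belongs to the job. Of the things that look like the ball, the smallest one is meant.

How it is judged:
On the way, in this order (a step that is already met when the one before it is completed fails the run):
1. the ball is in the basket, let go, the basket still standing on the cart (x of ball in the frame of basket between -0.042 and 0.042 m and y of ball in the frame of basket between -0.052 and 0.052 m and z of ball in the frame of basket between -0.004 and 0.032 m and contact force between the fingers and ball below 0.1 N and height (world z) of basket below 0.01 m and linear speed of ball below 0.02 m/s), for 0.2 s.
2. the basket is lifted by its bail, with the ball in it (x of ball in the frame of basket between -0.042 and 0.042 m and y of ball in the frame of basket between -0.052 and 0.052 m and z of ball in the frame of basket between -0.004 and 0.032 m and height (world z) of basket above 0.05 m and contact force between the fingers and bail above 1 N), for 0.2 s.
3. the basket stands level on the tank's floor with the ball in it, let go (x of ball in the frame of basket between -0.042 and 0.042 m and y of ball in the frame of basket between -0.052 and 0.052 m and z of ball in the frame of basket between -0.004 and 0.032 m and x of basket in the frame of cleaner between -0.03 and 0.03 m and y of basket in the frame of cleaner between -0.03 and 0.03 m and z of basket in the frame of cleaner between 0.05 and 0.059 m and angle between basket's own z axis and vertical below 0.08 rad and contact force between the fingers and bail below 0.1 N and linear speed of basket below 0.02 m/s), for 0.2 s.
4. the lid is lifted off the cart by its handle (height (world z) of lid above 0.05 m and contact force between the fingers and lid above 1 N and distance between the grasp point and lid_grip below 0.06 m), for 0.1 s.
At the end, for the whole second after the job is handed in: The ball lies in the basket; the basket stands level (0.08 rad) on the tank floor, let go; the lid lies level and home on the rim, lip inside the mouth: within 7 mm of the tank middle in x and y, 4 mm of home height, 0.12 rad of turn; all at rest (x of ball in the frame of basket between -0.042 and 0.042 m and y of ball in the frame of basket between -0.052 and 0.052 m and z of ball in the frame of basket between -0.004 and 0.032 m and x of basket in the frame of cleaner between -0.03 and 0.03 m and y of basket in the frame of cleaner between -0.03 and 0.03 m and z of basket in the frame of cleaner between 0.05 and 0.059 m and angle between basket's own z axis and vertical below 0.08 rad and x of lid in the frame of cleaner between -0.007 and 0.007 m and y of lid in the frame of cleaner between -0.007 and 0.007 m and z of lid in the frame of cleaner between 0.168 and 0.175 m and angle between lid's own z axis and vertical below 0.03 rad and angle between the y axis of lid and the y axis of cleaner, either way round below 0.12 rad and linear speed of each of lid, basket below 0.02 m/s); the robot touches nothing.
It fails at once if the ball is dropped (let go and falling faster than 0.45 m/s, about 10 mm of free fall) or pressed into the basket (over 30 N) (contact force between ball and basket above 30 N or (contact force between the fingers and ball below 0.1 N and linear speed of ball above 0.45 m/s and height (world z) of basket below 0.01 m)).
It fails at once if the basket is tipped more than 0.6 rad (angle between basket's own z axis and vertical above 0.6 rad).
It fails at once if the basket or the lid is dropped (let go and moving faster than 0.45 m/s, about 10 mm of free fall) or knocked against the cleaner (over 80 N) (contact force between any of basket, lid and cleaner above 80 N or (contact force between the fingers and basket below 0.1 N and linear speed of basket above 0.45 m/s) or (contact force between the fingers and lid below 0.1 N and linear speed of lid above 0.45 m/s)).
It fails at once if the dish, the seat ring or the nut is moved more than 25 mm (distance of any of dish, seat, nut from where it was at the start of the episode above 0.025 m).
It fails at once if the pump or the wrench is moved more than 15 mm, or the pump tipped (distance of any of pump, wrench from where it was at the start of the episode above 0.015 m or angle between pump's own z axis and vertical above 0.2 rad).
It also fails if it takes over 69 s, if anything falls off the work surface, if the arm or the gripper's body presses on something with over 40 N, if the wrist force passes 120 N, or if a joint passes its speed limit or range.

## Working session

There is one attempt and no reset: what is moved stays moved. The work goes in short steps, Python scripts to look and compute and a tool call to move; the robot and the scene stay as the last step left them, time stands still between calls to the robot, and variables do not carry over. Pictures are saved under pics/ and viewed, at most 10 in all, crops included, and the job is handed in when it is done.

Besides the shell and the picture viewer there is one more tool, called after "Emit:" as a command line: name --pt "numbers of a row" for each row, then --argument value for the rest. move_arm: Moves the arm, as the interface text tells. Its arguments: {"type":"object","properties":{"deltas":{"type":"array","items":{"type":"array","items":{"type":"number"}}}},"required":["deltas"]}

```bash
mkdir -p pics
cat > h.py <<'E'
import numpy as np, cv2
from scipy.spatial.transform import Rotation as R
from workcell import bot
def cal(n):
    c=bot.calibration(n); return np.array(c["K"]),np.array(c["position"]),R.from_quat(c["orientation"])
def ray(n,u,v,z):
    K,p,r=cal(n); d=r.apply(np.linalg.solve(K,[u,v,1.])); return p+d*(z-p[2])/d[2]
def proj(n,X):
    K,p,r=cal(n); c=r.inv().apply(np.atleast_2d(X)-p); q=c@K.T; return q[:,:2]/q[:,2:]
def det(q,n):
    return [(o["conf"],o["rect"],o["pixels"]) for o in bot.outline_of(q,n)]
def st():
    o=bot.get_obs(); print(round(o["clock"],2),np.round(o["eef_pos"],4),np.round(R.from_quat(o["tool_rot"]).as_matrix(),3).tolist(),np.round(o["joint_pos"],3),o["grip_width"])
E
python3 - <<'E'
from h import *
st()
for n in("top","side"):
    cv2.imwrite(f"pics/{n}0.png",bot.camera(n)); K,p,r=cal(n); print(n,K.round(1).tolist(),p,r.as_matrix().round(2).tolist())
for q in("ball","basket","bail_grip","cleaner","lid","lid_grip","dish"):
    for n in("top","side"):
        for c,rc,px in det(q,n):
            ys,xs=np.nonzero(px); print(q,n,round(c,2),rc,xs.mean().round(1),ys.mean().round(1),len(xs))
E
```

```text
0.0 [0.1345 0.4809 0.2384] [[-0.963, 0.269, -0.001], [0.269, 0.963, -0.002], [-0.0, -0.002, -1.0]] [ 1.298  0.241  0.004  1.335 -0.     1.571] 0.0853319460789644
top [[478.3, 0.0, 255.9], [0.0, 478.3, 193.6], [0.0, 0.0, 1.0]] [0.3459661  0.06342492 1.75653471] [[0.03, -0.99, 0.11], [-1.0, -0.03, 0.0], [0.0, -0.11, -0.99]]
side [[424.2, 0.0, 256.4], [0.0, 424.2, 192.2], [0.0, 0.0, 1.0]] [0.39809548 0.90054109 1.03845131] [[-0.99, -0.13, 0.1], [-0.16, 0.72, -0.67], [0.01, -0.68, -0.73]]
ball top 0.68 [175.1, 255.2, 17.3, 11.5] 182.1 260.0 149
ball top 0.63 [170.4, 218.7, 10.8, 7.3] 175.4 224.5 78
ball top 0.5 [126.5, 244.3, 15.9, 13.9] 134.4 250.7 154
ball top 0.28 [151.9, 200.2, 38.9, 36.7] 172.5 217.9 1178
ball side 0.83 [299.1, 355.1, 22.1, 23.5] 311.0 368.1 384
ball side 0.71 [272.2, 300.8, 13.2, 15.3] 277.5 307.6 141
basket top 0.9 [354.2, 206.5, 43.6, 39.3] 376.9 221.9 407
basket side 0.73 [277.6, 118.1, 37.7, 32.0] 296.5 132.5 873
bail_grip top 0.46 [361.3, 204.1, 38.1, 19.6] 381.2 209.8 86
cleaner top 0.97 [212.3, 155.6, 57.6, 60.1] 240.9 184.5 3067
cleaner side 0.67 [206.2, 165.7, 70.2, 94.4] 240.8 212.5 5336
lid top 0.94 [283.9, 180.6, 57.3, 51.8] 311.3 205.3 2156
lid_grip top 0.87 [284.5, 179.6, 55.7, 51.3] 311.6 205.2 2153
lid_grip side 0.87 [249.3, 159.7, 50.0, 32.9] 277.5 173.1 1127
dish top 0.77 [156.1, 197.6, 33.4, 38.5] 172.9 218.6 1093
dish side 0.61 [242.7, 283.6, 55.8, 53.5] 269.2 308.3 1806
dish side 0.47 [272.2, 299.0, 13.0, 18.1] 276.8 307.2 168
dish side 0.19 [280.1, 115.1, 10.6, 22.8] 283.9 124.3 127
```

View pics/top0.png

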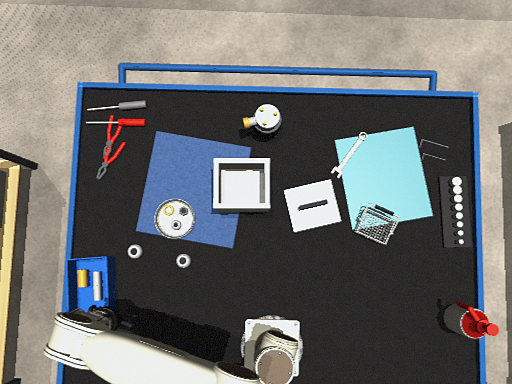

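View pics/side0.png

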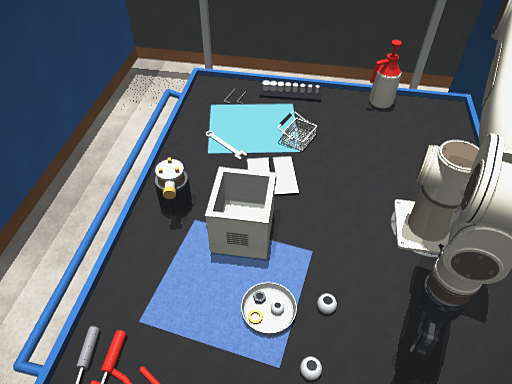

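Run:
```python
from h import *
t=cv2.imread("pics/top0.png"); s=cv2.imread("pics/side0.png")
f=lambda im,x,y,w,h:cv2.resize(im[y:y+h,x:x+w],(400,300),interpolation=cv2.INTER_CUBIC)
a=np.vstack([np.hstack([f(t,120,195,80,60),f(t,340,195,80,60)]),np.hstack([f(s,235,270,80,60),f(s,260,100,80,60)])])
cv2.imwrite("pics/crop1.png",a)
for q in("lid","cleaner"):
    m=(det(q,"top")[0][2]).astype(np.uint8)
    c=max(cv2.findContours(m,0,1)[0],key=cv2.contourArea); b=cv2.boxPoints(cv2.minAreaRect(c))
    z={"lid":.012,"cleaner":.18}[q]; P=np.array([ray("top",*p,z)[:2] for p in b]); print(q,b.round(1).tolist(),P.round(4).tolist(),P.mean(0),[np.linalg.norm(P[i]-P[i-1]).round(4) for i in range(4)])
print(ray("top",175.4,224.5,.028),ray("side",277.5,307.6,.016),ray("top",311.5,205.3,.041))
```

```text
lid [[282.0, 189.39999389648438], [330.20001220703125, 177.89999389648438], [340.6000061035156, 221.5], [292.29998779296875, 233.0]] [[0.5604, -0.0268], [0.6076, -0.2037], [0.4483, -0.2429], [0.4019, -0.0676]] [ 0.50453958 -0.13523262] [np.float64(0.1637), np.float64(0.1831), np.float64(0.1641), np.float64(0.1812)]
cleaner [[211.89999389648438, 157.5], [268.8999938964844, 156.1999969482422], [270.20001220703125, 211.89999389648438], [213.10000610351562, 213.1999969482422]] [[0.6413, 0.2184], [0.6506, 0.0277], [0.4639, 0.0193], [0.4548, 0.2075]] [0.5526649  0.11824066] [np.float64(0.1868), np.float64(0.1909), np.float64(0.1868), np.float64(0.1884)]
[0.4208262  0.35612067 0.028     ] [0.42080534 0.35723636 0.016     ] [ 0.50206541 -0.13271341  0.041     ]
```

View pics/crop1.png

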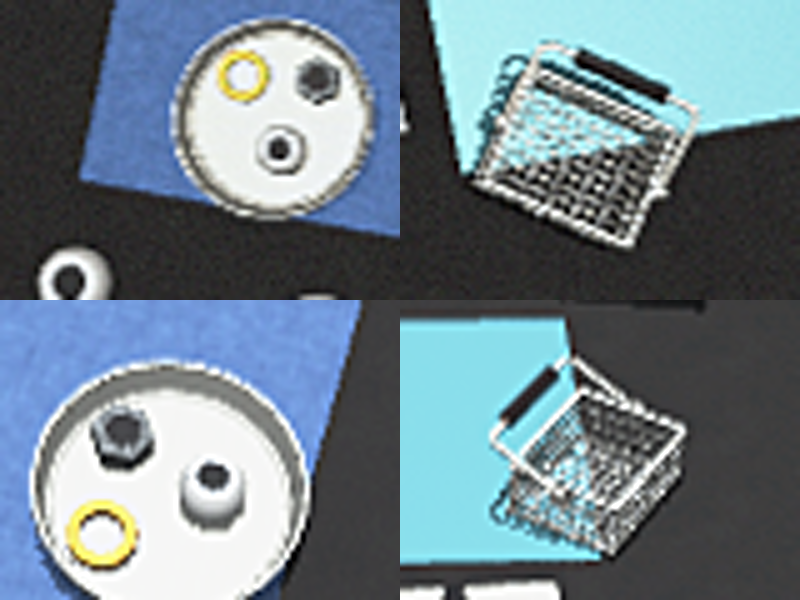

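The crop shows three ball-like things in the top view: one in the dish (175,224), about 10 px wide, and two on the cart (135,251) and (182,260), about 15 px. The smallest is the one in the dish, which also matches "stands in the dish", so that is the ball. The bail leans to the upper right, with grip ends at about (455.8,206)/(473,214) before the crop offset. Next I look at the cleaner and lid enlarged.

Run:
```python
from h import *
t=cv2.imread("pics/top0.png"); s=cv2.imread("pics/side0.png")
f=lambda im,x,y:cv2.resize(im[y:y+75,x:x+100],(400*1,300),interpolation=cv2.INTER_CUBIC)
f2=lambda im,x,y:cv2.resize(im[y:y+75,x:x+66],(400,450),interpolation=cv2.INTER_CUBIC)
cv2.imwrite("pics/crop2.png",np.hstack([f2(t,207,147),f2(t,280,170)]))
from scipy.optimize import least_squares
px=lambda c,o:np.array([[o[0]+(a+.5)/5-.5,o[1]+(b+.5)/5-.5] for a,b in c])
T=px([(540,68),(680-0,135),(633,243),(475,183),(580,60),(667,95)],(340-80,195)) # right crop x offset 400
T[:,0]=[340+(a-400+.5)/5-.5 for a in(540,680,633,475,580,667)]
S=px([(580,395),(683,430),(600,507),(510,467),(558,370),(503,425)],(0,300))
S[:,0]=[260+(a-400+.5)/5-.5 for a in(580,683,600,510,558,503)]
S[:,1]=[100+(b-300+.5)/5-.5 for b in(395,430,600-93,490,370,425)]
def model(p):
    x,y,w,l=p; r=R.from_euler("z",w)
    g=lambda yy:[.066*np.sin(l),yy,.04+.066*np.cos(l)]
    return r.apply([[.046,.056,.045],[.046,-.056,.045],[-.046,-.056,.045],[-.046,.056,.045],g(.035),g(-.035)])+[x,y,0]
for cams in (["top"],):
    o=least_squares(lambda p:(proj("top",model(p))-T).ravel(),[.43,-.37,-.4,1.1])
    print(o.x,o.fun.reshape(-1,2).round(1).tolist())
print(proj("side",model(o.x)).round(1).tolist()); print(S.round(1).tolist()); print(model(o.x)[4:].mean(0))
# lid handle
g=cv2.cvtColor(t,6); m=cv2.erode(cv2.morphologyEx(det("lid","top")[0][2].astype(np.uint8),3,np.ones((9,9))),np.ones((5,5)))
d=((g<90)&(m>0)); ys,xs=np.nonzero(d); P=np.array([ray("top",a,b,.048)[:2] for a,b in zip(xs,ys)]); c=P.mean(0); u=np.linalg.svd(P-c)[2][0]; print("handle",len(xs),c,np.degrees(np.arctan2(*u[::-1])),np.ptp((P-c)@u))
```

```text
[ 0.43342358 -0.36373218 -0.409492    1.19380238] [[-0.8, -0.4], [-0.1, -0.6], [-0.9, 1.2], [1.9, -0.1], [-0.4, -0.7], [0.3, 0.6]]
[[281.3, 132.3], [296.2, 116.9], [317.5, 125.2], [303.3, 141.3], [280.9, 123.8], [290.3, 114.3]]
[[295.6, 118.6], [316.2, 125.6], [299.6, 141.0], [281.6, 137.6], [291.2, 113.6], [280.2, 124.6]]
[ 0.48971528 -0.38816432  0.06429639]
handle 122 [ 0.50360533 -0.13533567] -74.82801674059078 0.1030255635087329
```

View pics/crop2.png

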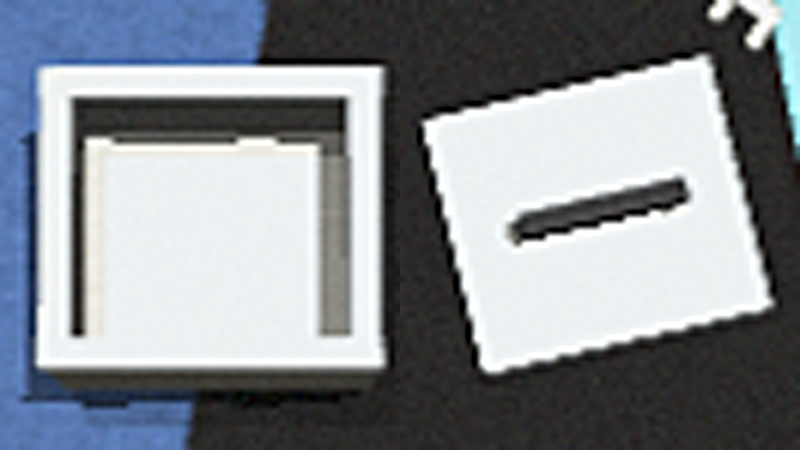

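```bash
cat >> h.py <<'E'
def go(x,y,z,yaw):
    """shift in tool axes AFTER the turn, and turn about tool z, to put TCP at x,y,z pointing down with tool y at yaw(deg)"""
    o=bot.get_obs(); M=R.from_quat(o["tool_rot"]).as_matrix(); a=np.degrees(np.arctan2(M[1,1],M[0,1]))
    d=(yaw-a+180)%360-180; t=np.radians(yaw); Y=np.array([np.cos(t),np.sin(t),0]); X=np.cross(Y,[0,0,-1.])
    D=np.array([x,y,z])-o["eef_pos"]; print("turn az",round(-d,1),"shift mm",(1e3*np.array([D@X,D@Y,-D[2]])).round(1),"tilt",M[:,2].round(3))
E
python3 - <<'E'
from h import *
t=cv2.imread("pics/top0.png"); g=cv2.cvtColor(t,6)[147:222,207:280]
m=(g>200).astype(np.uint8); c=max(cv2.findContours(m,0,1)[0],key=cv2.contourArea)
b=cv2.boxPoints(cv2.minAreaRect(c))+[207,147]; P=np.array([ray("top",*p,.18)[:2] for p in b]); print(b.tolist(),P.round(4).tolist(),P.mean(0),[np.linalg.norm(P[i]-P[i-1]).round(4) for i in range(4)])
for p in [(241.48,182.9),(207+210/6.06-.5,147+217.5/6-.5)]: print(ray("top",*p,.18))
def fit(p): # inner mouth corners
    return 0
print(bot.tip_reach); go(.421,.356,.15,104)
E
```

```text
[[213.0, 158.0], [269.0, 158.0], [269.0, 207.0], [213.0, 207.0]] [[0.6396, 0.2146], [0.6445, 0.0274], [0.4801, 0.0236], [0.4753, 0.2087]] [0.55985841 0.11857925] [np.float64(0.1644), np.float64(0.1873), np.float64(0.1644), np.float64(0.1852)]
[0.55808314 0.11692975 0.18      ]
[0.55855778 0.11803015 0.18      ]
0.008
turn az -29.6 shift mm [-247.4 -191.1   89.3] tilt [-0.  0. -1.]
```

Emit:
move_arm --pt "1 0 0 0 0 0 -7.1" --pt "1 0 0 0 0 0 -7.1" --pt "0.8 0 0 0 0 0 -7.1" --pt "0.6 0 0 0 0 0 -7.1"

```text
clock: 1.28
eef_pos: [0.1347, 0.4815, 0.2393]
tool_rot: [-0.114, 0.993, -0.0, -0.0]
ft_force: [-0.1, 0.3, -0.5]
grip_width: 0.0638
grasp_force: 0.0
```

Emit:
move_arm --pt "0.6 -25 -19 9 0 0 0" --pt "0.6 -25 -19 9 0 0 0" --pt "0.6 -25 -19 9 0 0 0" --pt "0.6 -25 -19 9 0 0 0" --pt "0.6 -25 -19 9 0 0 0" --pt "0.6 -25 -19 9 0 0 0" --pt "0.6 -25 -19 9 0 0 0" --pt "0.6 -25 -19 9 0 0 0" --pt "0.6 -25 -19 9 0 0 0" --pt "0.6 -22 -19 9 0 0 0"

```text
clock: 2.12
eef_pos: [0.4194, 0.3501, 0.149]
tool_rot: [-0.111, 0.994, 0.0, 0.0]
ft_force: [-0.4, 1.3, -0.7]
grip_width: 0.051
grasp_force: 0.0
```

Run:
```python
from h import *
st(); go(.421,.3565,.010,104); cv2.imwrite("pics/a.png",cv2.resize(np.hstack([bot.camera("top")[180:270,130:220],bot.camera("side")[240:330,230:320]]),(800,400),interpolation=2))
```

```text
2.12 [0.4194 0.3501 0.149 ] [[-0.975, -0.221, 0.001], [-0.221, 0.975, 0.0], [-0.001, 0.0, -1.0]] [ 0.696  0.385 -0.034  1.151 -0.     0.473] 0.05102139404127415
turn az -1.3 shift mm [ -3.1   5.8 139. ] tilt [ 0.001  0.    -1.   ]
```

View pics/a.png

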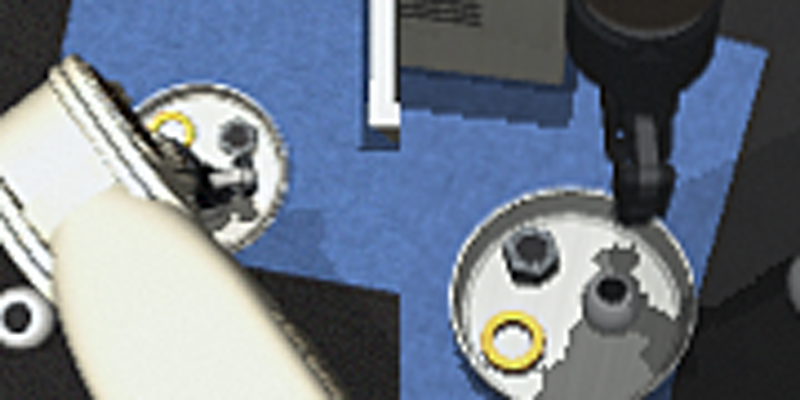

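The picture shows the gripper above the dish; the ball is at the crop's (612,300) in the side view, and it is clear of the nut and seat.

Emit:
move_arm --pt "0.6 -3 6 20 0 0 0" --pt "0.6 0 0 25 0 0 0" --pt "0.6 0 0 25 0 0 0" --pt "0.6 0 0 20 0 0 0" --pt "0.6 0 0 15 0 0 0" --pt "0.6 0 0 12 0 0 0" --pt "0.6 0 0 10 0 0 0" --pt "0.6 0 0 6 0 0 0" --pt "0.6 0 0 4 0 0 0" --pt "0.6 0 0 0 0 0 0"

```text
clock: 3.05
eef_pos: [0.4188, 0.3573, 0.0119]
tool_rot: [-0.111, 0.994, -0.0, -0.0]
ft_force: [-0.1, -0.7, -0.1]
grip_width: 0.0509
grasp_force: 0.0
```

Emit:
move_arm --pt "0.6 -2 0 1 0 0 0" --pt "0.4 0 0 0 0 0 0" --pt "0.2 0 0 0 0 0 0" --pt "0.2 0 0 0 0 0 0" --pt "0.2 0 0 0 0 0 0" --pt "0.2 0 0 0 0 0 0"

```text
clock: 3.55
eef_pos: [0.4221, 0.3583, 0.0125]
tool_rot: [-0.111, 0.994, 0.001, 0.001]
ft_force: [-0.5, -1.0, 6.1]
grip_width: 0.0325
grasp_force: 59.6
```

Width of 32.5 mm and an upward force mean the pads hold the ball above its girth. I'll reopen and go lower.

Emit:
move_arm --pt "0.6 0 0 0 0 0 0" --pt "0.6 0 0 0 0 0 0" --pt "0.6 0 0 3 0 0 0" --pt "0.6 0 0 3 0 0 0" --pt "0.6 0 0 2 0 0 0" --pt "0.6 0 0 0 0 0 0"

```text
clock: 4.05
eef_pos: [0.4212, 0.3579, 0.0076]
tool_rot: [-0.111, 0.994, 0.0, 0.001]
ft_force: [-8.3, -6.7, 33.4]
grip_width: 0.0512
grasp_force: 16.2
```

Emit:
move_arm --pt "0.6 0 0 -4 0 0 0" --pt "0.6 0 0 -1 0 0 0" --pt "0.4 0 0 0 0 0 0"

```text
clock: 4.3
eef_pos: [0.4218, 0.3583, 0.0094]
tool_rot: [-0.111, 0.994, 0.001, 0.001]
ft_force: [-3.1, -2.1, 20.4]
grip_width: 0.041
grasp_force: 11.0
```

Emit:
move_arm --pt "0.25 0 0 0 0 0 0" --pt "0.25 0 0 0 0 0 0" --pt "0.25 0 0 0 0 0 0" --pt "0.25 0 0 0 0 0 0"

```text
clock: 4.63
eef_pos: [0.4226, 0.3586, 0.0104]
tool_rot: [-0.111, 0.994, 0.001, 0.002]
ft_force: [-1.6, -2.7, 17.2]
grip_width: 0.0328
grasp_force: 61.0
```

Run:
```python
from h import *
st();print(bot.get_obs()["ft_force"]); cv2.imwrite("pics/b.png",cv2.resize(np.hstack([bot.camera("top")[200:245,150:195],bot.camera("side")[275:335,240:300].repeat(1,0)[:45]  if 0 else bot.camera("side")[285:330,245:290]]),(800,400),interpolation=2))
```

```text
4.63 [0.4226 0.3586 0.0104] [[-0.975, -0.221, 0.003], [-0.221, 0.975, 0.002], [-0.004, 0.001, -1.0]] [ 0.704  0.545 -0.185  0.837 -0.001  0.481] 0.03278724061860703
[-1.64806762 -2.66783889 17.15721445]
```

View pics/b.png

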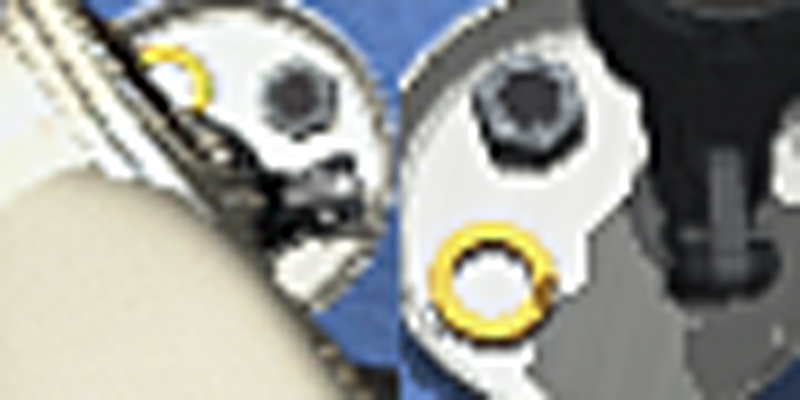

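Width is repeatable, so the pads are on the girth (tips at the floor). I'll lift slowly first.

Emit:
move_arm --pt "0.25 0 0 -3 0 0 0" --pt "0.25 0 0 -5 0 0 0" --pt "0.25 0 0 -8 0 0 0" --pt "0.25 0 0 -10 0 0 0" --pt "0.25 0 0 -10 0 0 0"

```text
clock: 5.15
eef_pos: [0.4207, 0.3575, 0.0444]
tool_rot: [-0.111, 0.994, -0.0, -0.001]
ft_force: [0.5, -0.1, -0.5]
grip_width: 0.0327
grasp_force: 59.6
```

Emit:
move_arm --pt "0.25 0 0 -20 0 0 0" --pt "0.25 0 0 -30 0 0 0" --pt "0.25 0 0 -30 0 0 0" --pt "0.25 0 0 -30 0 0 0" --pt "0.25 0 0 -30 0 0 7" --pt "0.25 0 0 -25 0 0 7" --pt "0.25 0 0 -20 0 0 7" --pt "0.25 0 0 -10 0 0 7" --pt "0.25 0 0 0 0 0 7" --pt "0.25 0 0 0 0 0 0"

```text
clock: 5.98
eef_pos: [0.4215, 0.3581, 0.2413]
tool_rot: [0.194, 0.981, 0.001, 0.001]
ft_force: [-0.2, -0.4, -1.1]
grip_width: 0.0327
grasp_force: 59.7
```

Run:
```python
from h import *
st();go(.4334,-.3637,.25,66.5)
cv2.imwrite("pics/c.png",cv2.resize(np.hstack([bot.camera("top")[190:250,140:200],bot.camera("side")[225:325,235:335][::1,::1][:60,:60] if 0 else cv2.resize(bot.camera("side")[210:330,220:340],(60,60),interpolation=3)]),(800,400),interpolation=2))
cv2.imwrite("pics/c.png",cv2.resize(bot.camera("side")[190:330,200:380],(720,560),interpolation=2))
```

```text
5.98 [0.4215 0.3581 0.2413] [[-0.925, 0.38, 0.002], [0.38, 0.925, 0.002], [-0.001, 0.003, -1.0]] [0.704 0.344 0.151 1.375 0.    1.094] 0.03267715204795312
turn az 1.2 shift mm [-298.7 -657.2   -8.7] tilt [ 0.002  0.002 -1.   ]
```

View pics/c.png

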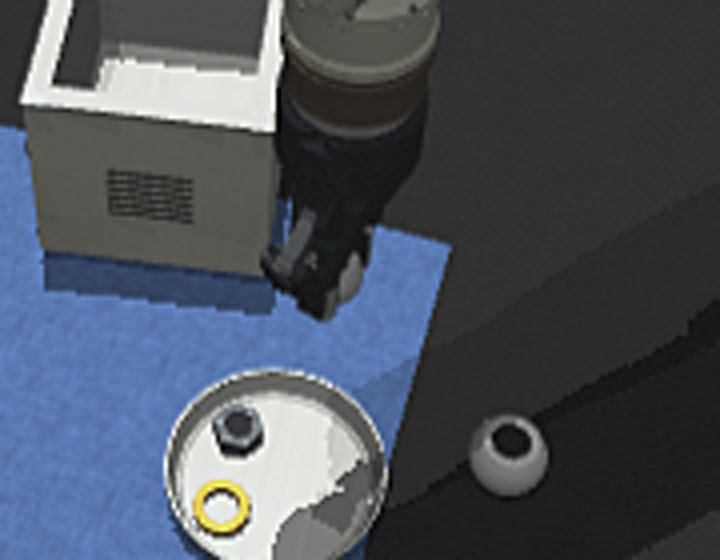

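Ball held between the fingers at (345,280) in the crop, dish otherwise undisturbed. Carry to the basket.

Emit:
move_arm --pt "0.25 -8 -18 -5 0 0 1.2" --pt "0.25 -15 -33 -5 0 0 0" --pt "0.25 -15 -33 0 0 0 0" --pt "0.25 -15 -33 0 0 0 0" --pt "0.25 -15 -33 0 0 0 0" --pt "0.25 -15 -33 0 0 0 0" --pt "0.25 -15 -33 0 0 0 0" --pt "0.25 -15 -33 0 0 0 0" --pt "0.25 -15 -33 0 0 0 0" --pt "0.25 -15 -33 0 0 0 0"

```text
clock: 6.97
eef_pos: [0.4267, 0.0102, 0.249]
tool_rot: [0.202, 0.979, -0.0, -0.0]
ft_force: [1.1, 0.2, -0.7]
grip_width: 0.0328
grasp_force: 59.8
```

Emit:
move_arm --pt "0.25 -15 -33 0 0 0 0" --pt "0.25 -15 -33 0 0 0 0" --pt "0.25 -15 -33 0 0 0 0" --pt "0.25 -15 -33 0 0 0 0" --pt "0.25 -15 -33 0 0 0 0" --pt "0.25 -15 -33 0 0 0 0" --pt "0.25 -15 -33 0 0 0 0" --pt "0.25 -15 -33 0 0 0 0" --pt "0.25 -13 -30 0 0 0 0" --pt "0.25 -7 -15 0 0 0 0"

```text
clock: 7.8
eef_pos: [0.4323, -0.3308, 0.2483]
tool_rot: [0.204, 0.979, -0.0, -0.001]
ft_force: [-0.4, 0.8, -0.6]
grip_width: 0.0329
grasp_force: 59.8
```

Run:
```python
from h import *
bot.camera("top");st();go(.4334,-.3637,.013,66.5)
```

```text
7.85 [ 0.4324 -0.3324  0.248 ] [[-0.916, 0.4, -0.001], [0.4, 0.916, -0.002], [0.001, -0.002, -1.0]] [-0.654  0.328  0.147  1.389 -0.002 -0.243] 0.032599250806878005
turn az -0.1 shift mm [-13.4 -28.3 235. ] tilt [-0.001 -0.002 -1.   ]
```

Emit:
move_arm --pt "0.25 -13 -28 10 0 0 0" --pt "0.25 0 0 30 0 0 0" --pt "0.25 0 0 35 0 0 0" --pt "0.25 0 0 35 0 0 0" --pt "0.25 0 0 30 0 0 0" --pt "0.25 0 0 20 0 0 0" --pt "0.25 0 0 20 0 0 0" --pt "0.25 0 0 15 0 0 0" --pt "0.25 0 0 15 0 0 0" --pt "0.25 0 0 5 0 0 0"

```text
clock: 8.68
eef_pos: [0.4321, -0.3562, 0.0313]
tool_rot: [0.202, 0.979, 0.001, -0.003]
ft_force: [0.5, -0.3, -0.8]
grip_width: 0.0327
grasp_force: 59.9
```

Run:
```python
from h import *
bot.camera("top");st();go(.4334,-.3637,.011,66.5);print(bot.get_obs()["ft_force"])
```

```text
8.73 [ 0.4321 -0.3563  0.0314] [[-0.918, 0.396, -0.004], [0.396, 0.918, 0.004], [0.006, 0.002, -1.0]] [-0.69   0.534 -0.137  0.906  0.    -0.282] 0.03251821689859308
turn az 0.2 shift mm [-4.1 -6.3 20.4] tilt [-0.004  0.004 -1.   ]
[ 0.03889371 -0.41352076 -1.20740028]
```

Emit:
move_arm --pt "0.25 -4 -6 4 0 0 0" --pt "0.25 0 0 6 0 0 0" --pt "0.25 0 0 5 0 0 0" --pt "0.25 0 0 2 0 0 0" --pt "0.25 0 0 1 0 0 0" --pt "0.25 0 0 0 0 0 0"

```text
clock: 9.23
eef_pos: [0.4351, -0.3652, 0.0163]
tool_rot: [0.203, 0.979, 0.0, -0.0]
ft_force: [0.4, 0.5, -1.4]
grip_width: 0.0327
grasp_force: 59.9
```

Emit:
move_arm --pt "0.25 0 0 2 0 0 0" --pt "0.25 0 0 1 0 0 0" --pt "0.25 0 0 1 0 0 0" --pt "0.25 0 0 0 0 0 0"

```text
clock: 9.57
eef_pos: [0.4351, -0.3652, 0.0122]
tool_rot: [0.203, 0.979, 0.0, -0.0]
ft_force: [-0.5, 0.1, -1.0]
grip_width: 0.0328
grasp_force: 59.9
```

Emit:
move_arm --pt "0.25 0 0 1 0 0 0" --pt "0.25 0 0 0 0 0 0"

```text
clock: 9.73
eef_pos: [0.4351, -0.3652, 0.0112]
tool_rot: [0.203, 0.979, 0.0, -0.0]
ft_force: [-0.4, -0.4, -1.2]
grip_width: 0.0327
grasp_force: 59.9
```

Release gently, then rise.

Emit:
move_arm --pt "0.4 0 0 0 0 0 0" --pt "0.5 0 0 0 0 0 0" --pt "0.6 0 0 0 0 0 0" --pt "0.6 0 0 0 0 0 0" --pt "0.6 0 0 0 0 0 0"

```text
clock: 10.15
eef_pos: [0.4353, -0.3654, 0.0115]
tool_rot: [0.203, 0.979, -0.0, 0.0]
ft_force: [0.2, -1.5, -0.2]
grip_width: 0.0515
grasp_force: 0.0
```

Emit:
move_arm --pt "0.6 0 0 -4 0 0 0" --pt "0.6 0 0 -10 0 0 0" --pt "0.6 0 0 -20 0 0 0" --pt "0.6 0 0 -30 0 0 0" --pt "0.6 0 0 -30 0 0 0" --pt "0.6 0 0 -30 0 0 0" --pt "0.6 0 0 -20 0 0 0" --pt "0.6 0 0 0 0 0 0"

```text
clock: 10.82
eef_pos: [0.4379, -0.3675, 0.1621]
tool_rot: [0.203, 0.979, -0.003, 0.005]
ft_force: [0.9, -1.0, -0.3]
grip_width: 0.051
grasp_force: 0.0
```

Run:
```python
from h import *
st();t=bot.camera("top");s=bot.camera("side")
f=lambda im,x,y,w,h:cv2.resize(im[y:y+h,x:x+w],(400,500),interpolation=cv2.INTER_CUBIC)
cv2.imwrite("pics/d.png",np.hstack([f(t,345,190,60,75),f(s,260,95,60,75)]))
```

```text
10.82 [ 0.4379 -0.3675  0.1621] [[-0.917, 0.398, 0.009], [0.398, 0.918, -0.007], [-0.011, -0.003, -1.0]] [-0.698  0.415  0.048  1.192 -0.    -0.289] 0.05097111535536114
```

View pics/d.png

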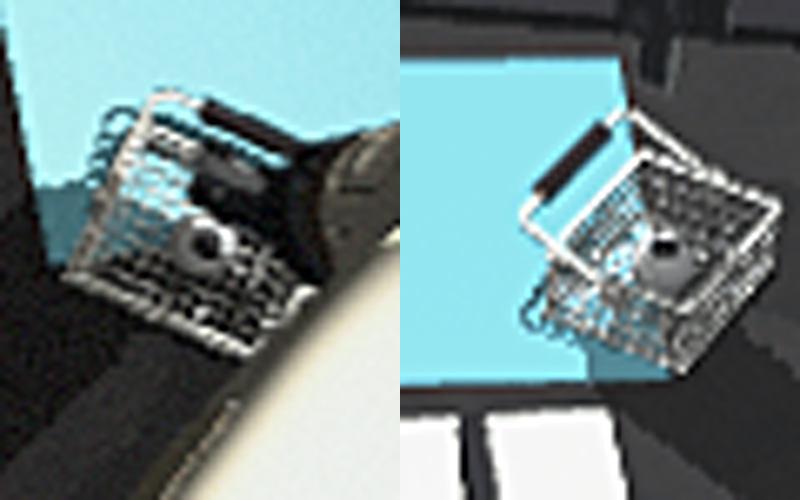

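Ball stands at the middle of the basket (top crop (210,245), side crop (665,260)); bail still leans toward +x. Now turn the tool 90° to straddle the bail sleeve.

Emit:
move_arm --pt "0.6 0 0 0 0 0 7" --pt "0.6 0 0 0 0 0 7" --pt "0.6 0 0 0 0 0 7" --pt "0.6 0 0 0 0 0 7" --pt "0.6 0 0 0 0 0 7" --pt "0.6 0 0 0 0 0 7" --pt "0.6 0 0 0 0 0 7" --pt "0.6 0 0 0 0 0 7" --pt "0.6 0 0 0 0 0 7" --pt "0.6 0 0 0 0 0 7"

```text
clock: 11.75
eef_pos: [0.4342, -0.3644, 0.1536]
tool_rot: [0.73, 0.683, -0.0, -0.002]
ft_force: [-0.6, 0.2, -0.6]
grip_width: 0.0515
grasp_force: 0.0
```

Emit:
move_arm --pt "0.5 0 0 0 0 0 7" --pt "0.5 0 0 0 0 0 7" --pt "0.5 0 0 0 0 0 6" --pt "0.5 0 15 0 0 0 0" --pt "0.5 0 25 10 0 0 0" --pt "0.5 0 16 10 0 0 0" --pt "0.5 0 0 20 0 0 0" --pt "0.5 0 0 0 0 0 0"

```text
clock: 12.42
eef_pos: [0.4844, -0.3854, 0.1095]
tool_rot: [0.836, 0.549, -0.002, -0.005]
ft_force: [-1.1, 0.3, -0.8]
grip_width: 0.0424
grasp_force: 0.0
```

Run:
```python
from h import *
st();go(.4897,-.388,.06,-23.5)
K=[]
for n in("side","top"):
    bot.camera(n)
    for c,rc,px in det("bail_grip",n): print(n,c,rc)
g=[.4897,-.388,.0645]; print(proj("side",g),proj("top",g))
```

```text
12.42 [ 0.4844 -0.3854  0.1095] [[0.397, 0.918, -0.008], [0.918, -0.397, 0.006], [0.003, -0.01, -1.0]] [-0.672  0.56   0.141  1.161 -0.     1.307] 0.04241030569008334
turn az 0.1 shift mm [-0.3  5.9 49.5] tilt [-0.008  0.006 -1.   ]
side 0.39 [279.1, 113.9, 11.3, 8.5]
top 0.66 [244.8, 104.8, 34.9, 36.5]
top 0.63 [364.6, 203.1, 19.9, 6.3]
[[285.69241237 118.93828404]] [[384.20549282 210.06836628]]
```

Emit:
move_arm --pt "0.5 0 6 10 0 0 0" --pt "0.5 0 0 15 0 0 0" --pt "0.5 0 0 12 0 0 0" --pt "0.45 0 0 8 0 0 0" --pt "0.4 0 0 4 0 0 0" --pt "0.35 0 0 0 0 0 0" --pt "0.3 0 0 0 0 0 0" --pt "0.3 0 0 0 0 0 0"

```text
clock: 13.28
eef_pos: [0.4926, -0.3903, 0.0672]
tool_rot: [0.836, 0.549, 0.0, 0.001]
ft_force: [-0.0, -0.6, -0.5]
grip_width: 0.0259
grasp_force: 0.0
```

Run:
```python
from h import *
st();print(bot.get_obs()["ft_force"]);go(.4897,-.388,.06,-23.5)
```

```text
13.28 [ 0.4926 -0.3903  0.0672] [[0.398, 0.918, 0.001], [0.918, -0.398, -0.001], [-0.0, 0.002, -1.0]] [-0.67   0.607  0.103  1.065  0.     1.31 ] 0.025873427116645042
[-0.02313337 -0.60271164 -0.5444625 ]
turn az 0.1 shift mm [ 1.  -3.6  7.2] tilt [ 0.001 -0.001 -1.   ]
```

Emit:
move_arm --pt "0.3 0 -3 4 0 0 0" --pt "0.3 0 0 3 0 0 0" --pt "0.3 0 -3 0 0 0 0" --pt "0.3 0 -2 -2 0 0 0" --pt "0.3 0 -5 -7 0 0 0" --pt "0.3 0 -5 -6 0 0 0" --pt "0.3 0 0 0 0 0 0"

```text
clock: 13.87
eef_pos: [0.4754, -0.383, 0.0765]
tool_rot: [0.836, 0.549, 0.0, 0.001]
ft_force: [-0.6, -0.6, 0.2]
grip_width: 0.0255
grasp_force: 0.0
```

Run:
```python
from h import *
st();print(bot.get_obs()["ft_force"]);c=np.array([.4334,-.3637]);p=bot.get_obs()["eef_pos"];print((p[:2]-c)@[.917,-.398],(p[:2]-c)@[.398,.917],p[2])
bot.camera("side")
for cc,rc,px in det("bail_grip","side"): print(cc,rc)
for th in(1.19,1.1,1.,.9,.8): print(th,proj("side",[*(c+.066*np.sin(th)*np.array([.917,-.398])),.04+.066*np.cos(th)]))
```

```text
13.87 [ 0.4754 -0.383   0.0765] [[0.398, 0.917, 0.001], [0.917, -0.398, -0.001], [-0.001, 0.002, -1.0]] [-0.678  0.565  0.055  1.059 -0.     1.302] 0.025507101574774118
[-0.63386747 -0.63848282  0.2489987 ]
0.04616632097111886 -0.0010299028699115123 0.07650158630890484
0.65 [282.6, 114.4, 7.8, 7.4]
1.19 [[285.72559849 118.92128755]]
1.1 [[286.38141502 117.97440066]]
1.0 [[287.23949979 117.02843435]]
0.9 [[288.22672418 116.20449879]]
0.8 [[289.33432204 115.51223811]]
```

Emit:
move_arm --pt "0.3 0 -7 -6 0 0 0" --pt "0.3 0 -7 -5.5 0 0 0" --pt "0.3 0 -8 -5 0 0 0" --pt "0.3 0 -9 -4 0 0 0" --pt "0.3 0 -7 -1 0 0 0" --pt "0.3 0 -5 1 0 0 0" --pt "0.3 0 -3 0 0 0 0" --pt "0.3 0 0 0 0 0 0"

```text
clock: 14.63
eef_pos: [0.4314, -0.3634, 0.094]
tool_rot: [0.836, 0.549, -0.001, -0.002]
ft_force: [-0.2, 1.1, 0.2]
grip_width: 0.0256
grasp_force: 0.0
```

Emit:
move_arm --pt "0.2 0 0 0 0 0 0" --pt "0.1 0 0 0 0 0 0" --pt "0 0 0 0 0 0 0" --pt "0 0 0 0 0 0 0" --pt "0 0 0 0 0 0 0"

```text
clock: 15.05
eef_pos: [0.433, -0.3642, 0.0943]
tool_rot: [0.836, 0.549, -0.0, -0.001]
ft_force: [-1.1, 0.2, 0.6]
grip_width: 0.0122
grasp_force: 58.4
```

Run:
```python
from h import *
st();print(bot.get_obs()["ft_force"]);c=np.array([.4334,-.3637]);p=bot.get_obs()["eef_pos"];print((p[:2]-c)@[.917,-.398],(p[:2]-c)@[.398,.917],p[2])
```

```text
15.05 [ 0.433  -0.3642  0.0943] [[0.398, 0.918, -0.001], [0.918, -0.398, 0.001], [0.0, -0.001, -1.0]] [-0.699  0.47  -0.054  1.048 -0.     1.28 ] 0.012200715411457686
[-1.06655082  0.17915461  0.63825282]
-0.00018456209530659425 -0.0005894580209060849 0.09434908601575014
```

Emit:
move_arm --pt "0 0 0 -2 0 0 0" --pt "0 0 0 -4 0 0 0" --pt "0 0 0 -8 0 0 0" --pt "0 0 0 -12 0 0 0" --pt "0 0 0 -16 0 0 0" --pt "0 0 0 -16 0 0 0" --pt "0 0 0 -12 0 0 0" --pt "0 0 0 -5 0 0 0"

```text
clock: 15.72
eef_pos: [0.4342, -0.3652, 0.1723]
tool_rot: [0.836, 0.549, 0.001, 0.002]
ft_force: [1.5, -0.4, -3.8]
grip_width: 0.0116
grasp_force: 58.6
```

Run:
```python
from h import *
st();print(bot.get_obs()["ft_force"],bot.get_obs()["ft_torque"],bot.get_obs()["grasp_force"])
s=bot.camera("side");bot.camera("top")
cv2.imwrite("pics/e.png",cv2.resize(s[70:160,240:360],(800,600),interpolation=2))
```

```text
15.72 [ 0.4342 -0.3652  0.1723] [[0.398, 0.918, 0.003], [0.918, -0.398, -0.002], [-0.001, 0.003, -1.0]] [-0.699  0.406  0.062  1.223 -0.     1.28 ] 0.011630324282112692
[ 1.54494899 -0.40415888 -3.78741639] [-0.11387513 -0.10513784  0.03436673] 58.569379448890686
```

View pics/e.png

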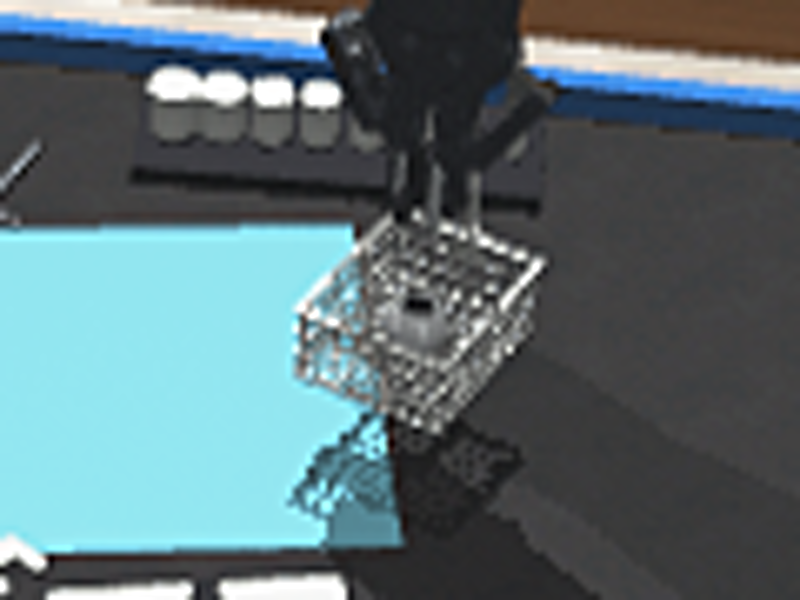

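Basket hangs level with the ball in it (side crop: basket (420,320), ball (418,310)). Raise, turn, carry to the tank.

Emit:
move_arm --pt "0 0 0 -8 0 0 0" --pt "0 0 0 -16 0 0 -2" --pt "0 0 0 -20 0 0 -3.5" --pt "0 0 0 -20 0 0 -3.5" --pt "0 0 0 -20 0 0 -3.5" --pt "0 0 0 -20 0 0 -3.5" --pt "0 0 0 -20 0 0 -3.5" --pt "0 0 0 -15 0 0 -3.5" --pt "0 0 0 -8 0 0 -2" --pt "0 0 0 0 0 0 0"

```text
clock: 16.65
eef_pos: [0.4338, -0.3648, 0.3186]
tool_rot: [0.697, 0.717, 0.0, 0.001]
ft_force: [0.8, -0.6, -3.6]
grip_width: 0.0118
grasp_force: 58.7
```

Run:
```python
from h import *
st();go(.559,.118,.315,1.5)
```

```text
16.65 [ 0.4338 -0.3648  0.3186] [[-0.028, 1.0, 0.002], [1.0, 0.028, -0.002], [-0.002, 0.002, -1.0]] [-0.699  0.361  0.375  1.582 -0.     0.844] 0.011812897373723588
turn az 0.1 shift mm [479.4 137.8   3.6] tilt [ 0.002 -0.002 -1.   ]
```

Emit:
move_arm --pt "0 6 1.7 0 0 0 0" --pt "0 12 3.5 0 0 0 0" --pt "0 18 5.2 0 0 0 0" --pt "0 24 6.9 0 0 0 0" --pt "0 26 7.5 0 0 0 0" --pt "0 26 7.5 0 0 0 0" --pt "0 26 7.5 0 0 0 0" --pt "0 26 7.5 0 0 0 0" --pt "0 26 7.5 0 0 0 0" --pt "0 26 7.5 0 0 0 0"

```text
clock: 17.48
eef_pos: [0.4889, -0.1441, 0.3155]
tool_rot: [0.697, 0.717, -0.0, -0.001]
ft_force: [0.2, -0.9, -4.6]
grip_width: 0.012
grasp_force: 58.6
```

Emit:
move_arm --pt "0 26 7.5 0 0 0 0" --pt "0 26 7.5 0 0 0 0" --pt "0 26 7.5 0 0 0 0" --pt "0 26 7.5 0 0 0 0" --pt "0 26 7.5 0 0 0 0" --pt "0 26 7.5 0 0 0 0" --pt "0 26 7.5 0 0 0 0" --pt "0 24 6.9 0 0 0 0" --pt "0 18 5.2 0 0 0 0" --pt "0 12 3.5 0 0 0 0"

```text
clock: 18.32
eef_pos: [0.5503, 0.0941, 0.3152]
tool_rot: [0.696, 0.718, -0.001, -0.001]
ft_force: [0.0, -0.1, -4.3]
grip_width: 0.0124
grasp_force: 58.6
```

Run:
```python
from h import *
t=bot.camera("top");s=bot.camera("side");st();go(.559,.118,.315,1.5);print(bot.get_obs()["ft_force"])
```

```text
18.42 [0.5506 0.0936 0.3154] [[-0.031, 1.0, -0.003], [1.0, 0.031, 0.0], [0.001, -0.003, -1.0]] [1.680e-01 3.480e-01 3.470e-01 1.573e+00 1.000e-03 1.708e+00] 0.01205589727874823
turn az 0.3 shift mm [24.2  9.   0.4] tilt [-0.003  0.    -1.   ]
[-0.51869627 -0.9055775  -4.19586581]
```

Emit:
move_arm --pt "0 12 4.5 0 0 0 0" --pt "0 8 3 0 0 0 0" --pt "0 4 1.5 0 0 0 0" --pt "0 0 0 0 0 0 0" --pt "0 0 0 0 0 0 0"

```text
clock: 18.83
eef_pos: [0.5596, 0.1149, 0.3167]
tool_rot: [0.697, 0.717, -0.0, 0.0]
ft_force: [0.2, -0.0, -4.0]
grip_width: 0.0121
grasp_force: 58.6
```

Run:
```python
from h import *
t=bot.camera("top");s=bot.camera("side");st();go(.559,.118,.152,1.5)
f=lambda im,x,y,w,h:cv2.resize(im[y:y+h,x:x+w],(400,500),interpolation=cv2.INTER_CUBIC)
cv2.imwrite("pics/f.png",np.hstack([f(t,205,145,72,90),f(s,190,120,104,130)]))
```

```text
18.93 [0.5596 0.1146 0.3168] [[-0.027, 1.0, -0.0], [1.0, 0.027, -0.0], [-0.0, -0.0, -1.0]] [ 0.202  0.374  0.388  1.586 -0.     1.746] 0.011850531944115986
turn az 0.0 shift mm [  3.4  -0.5 164.8] tilt [-0. -0. -1.]
```

View pics/f.png

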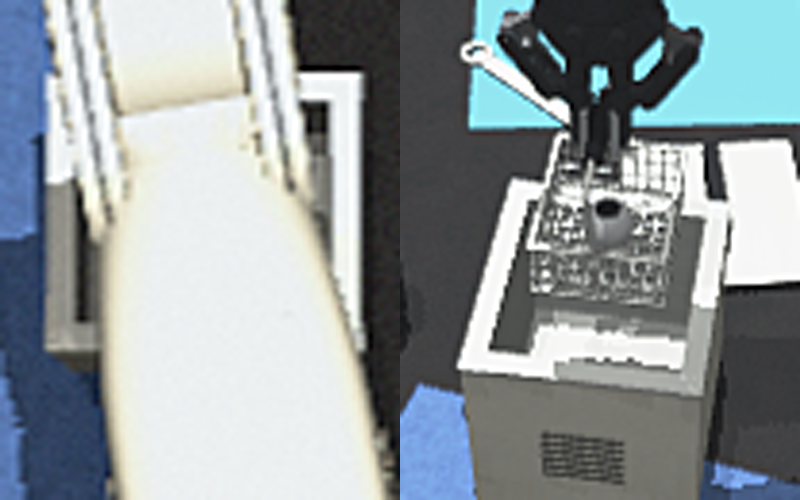

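Basket sits level above the mouth with the ball in it (side crop: ball (610,220), tank mouth around (600,290)). Lower it, checking the tank position with the side view too.

Emit:
move_arm --pt "0 3.5 0 5 0 0 0" --pt "0 0 0 10 0 0 0" --pt "0 0 0 15 0 0 0" --pt "0 0 0 20 0 0 0" --pt "0 0 0 20 0 0 0" --pt "0 0 0 20 0 0 0" --pt "0 0 0 20 0 0 0" --pt "0 0 0 18 0 0 0" --pt "0 0 0 12 0 0 0" --pt "0 0 0 8 0 0 0"

```text
clock: 19.77
eef_pos: [0.5583, 0.1182, 0.1666]
tool_rot: [0.698, 0.717, -0.001, -0.001]
ft_force: [0.2, 0.6, -3.9]
grip_width: 0.0121
grasp_force: 58.6
```

Run:
```python
from h import *
go(.559,.118,.152,1.5)
from scipy.optimize import least_squares
L=np.array([[-.083,.092],[.083,.092],[.083,-.092],[-.083,-.092]])
def m(p): 
    c,s=np.cos(p[2]),np.sin(p[2]); return np.c_[L@[[c,s],[-s,c]]+p[:2],np.full(4,.18)]
s=cv2.imread("pics/side0.png")
mk=[o for o in det("cleaner","side")]
print(proj("side",m([.559,.118,.026])).round(1).tolist(),"seen +x+y (206.9,216.2) -x+y (268,222.2) -x-y (275.8,173.3)")
T=np.array([[213,207],[213,158],[269,158],[269,207]])-0.; 
crop=np.array([[38,370],[38,66],[384,66],[386,370]]); T=np.c_[207+(crop[:,0]+.5)/6.06-.5,147+(crop[:,1]+.5)/6-.5]
o=least_squares(lambda p:(proj("top",m(p))-T).ravel(),[.559,.118,.02]);print("top",o.x,o.fun.round(1))
S=np.array([[206.9,216.2],[268,222.2],[275.8,173.3]])
o2=least_squares(lambda p:(proj("side",m(p))[[1,0,3]]-S).ravel(),[.559,.118,.02]);print("side",o2.x,o2.fun.round(1))
```

```text
turn az 0.0 shift mm [-0.3  0.7 14.6] tilt [-0.003 -0.001 -1.   ]
[[267.8, 222.0], [205.2, 214.8], [219.0, 167.1], [275.4, 173.0]] seen +x+y (206.9,216.2) -x+y (268,222.2) -x-y (275.8,173.3)
top [0.55846794 0.11692574 0.02915757] [ 0.8 -0.5  1.1  0.7 -1.   0.5 -1.  -0.7]
side [0.55689058 0.11998303 0.03736879] [-0.8 -0.4  0.9  0.3 -0.1 -0. ]
```

Emit:
move_arm --pt "0 0 0 6 0 0 0" --pt "0 0 0 4 0 0 0" --pt "0 0 0 3 0 0 0" --pt "0 0 0 2 0 0 0" --pt "0 0 0 1 0 0 0" --pt "0 0 0 0 0 0 0"

```text
clock: 20.32
eef_pos: [0.5597, 0.1187, 0.153]
tool_rot: [0.697, 0.717, 0.0, 0.0]
ft_force: [0.5, 0.2, -4.1]
grip_width: 0.0118
grasp_force: 58.7
```

Emit:
move_arm --pt "0 0 0 1 0 0 0" --pt "0 0 0 1 0 0 0" --pt "0 0 0 1 0 0 0" --pt "0 0 0 0 0 0 0"

```text
clock: 20.65
eef_pos: [0.5595, 0.1186, 0.1497]
tool_rot: [0.697, 0.717, -0.0, -0.0]
ft_force: [-0.3, -0.0, -4.4]
grip_width: 0.0121
grasp_force: 58.7
```

Emit:
move_arm --pt "0 0 0 0.5 0 0 0" --pt "0 0 0 0.5 0 0 0" --pt "0 0 0 0.5 0 0 0" --pt "0 0 0 0 0 0 0"

```text
clock: 20.98
eef_pos: [0.56, 0.1186, 0.1493]
tool_rot: [0.697, 0.717, 0.001, 0.001]
ft_force: [-1.8, -0.6, 3.1]
grip_width: 0.012
grasp_force: 59.4
```

Floor contact. Release.

Emit:
move_arm --pt "0.2 0 0 0 0 0 0" --pt "0.4 0 0 0 0 0 0" --pt "0.4 0 0 0 0 0 0" --pt "0.4 0 0 0 0 0 0" --pt "0.4 0 0 -2 0 0 0" --pt "0.4 0 0 -6 0 0 0" --pt "0.4 0 0 -12 0 0 0" --pt "0.4 0 0 -20 0 0 0" --pt "0.4 0 0 -20 0 0 0" --pt "0.4 0 0 -20 0 0 0"

```text
clock: 21.82
eef_pos: [0.5595, 0.1187, 0.2296]
tool_rot: [0.697, 0.717, 0.0, -0.0]
ft_force: [0.0, 0.0, 0.1]
grip_width: 0.034
grasp_force: 0.0
```

Emit:
move_arm --pt "0.4 0 0 -25 0 0 0" --pt "0.4 0 0 -20 0 0 0" --pt "0.4 0 0 -20 0 0 -4" --pt "0.4 0 0 0 0 0 -4" --pt "0.4 0 0 0 0 0 -4" --pt "0.4 -10 0 0 0 0 -1.7" --pt "0.4 -20 0 0 0 0 0" --pt "0.4 -30 0 0 0 0 0" --pt "0.4 -30 0 0 0 0 0" --pt "0.4 -30 0 0 0 0 0"

```text
clock: 22.65
eef_pos: [0.5911, 0.002, 0.2941]
tool_rot: [0.606, 0.795, 0.0, 0.0]
ft_force: [-0.2, -0.7, 0.1]
grip_width: 0.0337
grasp_force: 0.0
```

Run:
```python
from h import *
st();go(.5036,-.135,.20,15.2)
for n in("top","side"):
    bot.camera(n)
    for q in("basket","bail","ball"):
        for c,rc,px in det(q,n)[:3]: print(n,q,round(c,2),rc)
```

```text
22.65 [0.5911 0.002  0.2941] [[-0.264, 0.964, 0.001], [0.964, 0.264, 0.0], [-0.0, 0.001, -1.0]] [0.003 0.416 0.393 1.547 0.    1.307] 0.03372818227384629
turn az 0.1 shift mm [-109.3 -120.4   94.1] tilt [ 0.001  0.    -1.   ]
top basket 0.86 [224.4, 176.2, 32.6, 26.9]
top basket 0.28 [208.0, 155.1, 57.0, 59.5]
top bail 0.48 [223.4, 183.8, 27.9, 4.2]
top ball 0.75 [211.6, 153.9, 51.6, 58.9]
top ball 0.74 [125.4, 240.5, 17.4, 17.8]
top ball 0.73 [177.0, 252.7, 11.7, 20.9]
side basket 0.83 [228.6, 186.2, 34.7, 30.8]
side bail 0.68 [241.4, 189.2, 7.2, 22.1]
side ball 0.88 [316.6, 294.6, 19.1, 20.0]
side ball 0.66 [299.6, 355.5, 20.7, 25.5]
```

Emit:
move_arm --pt "0.5 -20 -22 5 0 0 0" --pt "0.5 -24 -26 10 0 0 0" --pt "0.5 -24 -26 20 0 0 0" --pt "0.5 -20 -22 20 0 0 0" --pt "0.5 -13 -15 20 0 0 0" --pt "0.5 -8 -9 19 0 0 0" --pt "0.5 0 0 0 0 0 0" --pt "0.5 0 0 0 0 0 0"

```text
clock: 23.72
eef_pos: [0.5032, -0.1332, 0.1991]
tool_rot: [0.607, 0.795, -0.0, -0.001]
ft_force: [0.4, 0.0, 1.4]
grip_width: 0.0425
grasp_force: 0.0
```

Run:
```python
from h import *
st();go(.5036,-.135,.031,15.2)
bot.camera("side")
for q in("lid_grip",):
    for c,rc,px in det(q,"side")[:3]: print(q,round(c,2),rc)
print(proj("side",[.5036,-.135,.048]))
print(proj("top",[.5036,-.135,.048]))
# check handle in first side image
g=cv2.cvtColor(cv2.imread("pics/side0.png"),6); sub=g[155:195,250:302]; ys,xs=np.nonzero(sub<60); print(xs.mean()+250,ys.mean()+155,len(xs), xs.min()+250,xs.max()+250,ys.min()+155,ys.max()+155)
```

```text
23.72 [ 0.5032 -0.1332  0.1991] [[-0.263, 0.965, -0.002], [0.965, 0.263, 0.001], [0.001, -0.001, -1.0]] [-2.590e-01  3.030e-01 -1.700e-02  1.253e+00  1.000e-03  1.045e+00] 0.04250729937577821
turn az 0.1 shift mm [-1.900e+00 -1.000e-01  1.681e+02] tilt [-0.002  0.001 -1.   ]
lid_grip 0.93 [248.3, 158.0, 48.7, 36.1]
[[272.56064333 167.62345095]]
[[312.36891875 204.71913692]]
280.6774193548387 170.36405529953916 217 250 300 155 194
```

Emit:
move_arm --pt "0.5 -2 0 15 0 0 0" --pt "0.5 0 0 30 0 0 0" --pt "0.5 0 0 35 0 0 0" --pt "0.5 0 0 30 0 0 0" --pt "0.5 0 0 25 0 0 0" --pt "0.5 0 0 15 0 0 0" --pt "0.5 0 0 10 0 0 0" --pt "0.5 0 0 6 0 0 0" --pt "0.5 0 0 0 0 0 0" --pt "0.5 0 0 0 0 0 0"

```text
clock: 24.65
eef_pos: [0.5057, -0.1357, 0.0344]
tool_rot: [0.607, 0.795, 0.0, 0.001]
ft_force: [0.1, 0.4, 0.5]
grip_width: 0.0426
grasp_force: 0.0
```

Emit:
move_arm --pt "0.4 0 0 2 0 0 0" --pt "0.3 0 0 0 0 0 0" --pt "0.2 0 0 0 0 0 0" --pt "0 0 0 0 0 0 0" --pt "0 0 0 0 0 0 0" --pt "0 0 0 0 0 0 0"

```text
clock: 25.15
eef_pos: [0.5057, -0.136, 0.0326]
tool_rot: [0.607, 0.795, 0.001, 0.001]
ft_force: [0.8, 0.4, 5.8]
grip_width: 0.0149
grasp_force: 59.7
```

Run:
```python
from h import *
st();go(.5036,-.135,.031,15.2);print(bot.get_obs()["ft_force"])
```

```text
25.15 [ 0.5057 -0.136   0.0326] [[-0.263, 0.965, 0.003], [0.965, 0.263, -0.0], [-0.001, 0.003, -1.0]] [-2.630e-01  4.680e-01 -2.500e-01  8.500e-01  1.000e-03  1.041e+00] 0.014948718891482714
turn az 0.1 shift mm [ 1.5 -1.8  1.6] tilt [ 0.003 -0.    -1.   ]
[0.79055262 0.39963939 5.75893878]
```

Emit:
move_arm --pt "0 0 0 -3 0 0 0" --pt "0 0 0 -6 0 0 0" --pt "0 0 0 -12 0 0 0" --pt "0 0 0 -20 0 0 0" --pt "0 0 0 -28 0 0 0" --pt "0 0 0 -30 0 0 0" --pt "0 0 0 -30 0 0 0" --pt "0 0 0 -30 0 0 0" --pt "0 0 0 -30 0 0 0" --pt "0 0 0 -30 0 0 0"

```text
clock: 25.98
eef_pos: [0.503, -0.1357, 0.2512]
tool_rot: [0.607, 0.795, -0.001, -0.001]
ft_force: [0.5, -0.2, -4.0]
grip_width: 0.0146
grasp_force: 58.8
```

Emit:
move_arm --pt "0 0 0 -20 0 0 3" --pt "0 0 0 -8 0 0 4" --pt "0 0 0 0 0 0 4" --pt "0 0 0 0 0 0 2.6" --pt "0 0 0 0 0 0 0" --pt "0 0 0 0 0 0 0"

```text
clock: 26.48
eef_pos: [0.5035, -0.1358, 0.2777]
tool_rot: [0.696, 0.718, -0.001, -0.001]
ft_force: [0.5, 0.1, -2.2]
grip_width: 0.0147
grasp_force: 58.8
```

Run:
```python
from h import *
st();go(.5585,.1167,.26,1.6);print(bot.get_obs()["ft_force"],bot.get_obs()["ft_torque"])
for n in("side",):
    bot.camera(n)
    for c,rc,px in det("lid",n)[:2]: print(n,round(c,2),rc)
```

```text
26.48 [ 0.5035 -0.1358  0.2777] [[-0.03, 1.0, -0.002], [1.0, 0.03, 0.0], [0.0, -0.002, -1.0]] [-0.263  0.273  0.147  1.447 -0.     1.277] 0.014726090761989117
turn az 0.1 shift mm [250.8  62.   17.7] tilt [-0.002  0.    -1.   ]
[ 0.53752746  0.05288836 -2.15487021] [ 0.00776932  0.0117507  -0.01125641]
side 0.59 [246.7, 96.9, 56.6, 42.6]
```

Emit:
move_arm --pt "0 10 2.5 0 0 0 0" --pt "0 20 5 0 0 0 0" --pt "0 30 7.5 0 0 0 0" --pt "0 35 8.5 0 0 0 0" --pt "0 35 8.5 0 0 0 0" --pt "0 35 8.5 0 0 0 0" --pt "0 35 8.5 0 0 0 0" --pt "0 25 6.5 0 0 0 0" --pt "0 15 4 0 0 0 0" --pt "0 8 2 0 0 0 0"

```text
clock: 27.42
eef_pos: [0.5585, 0.1171, 0.2777]
tool_rot: [0.695, 0.719, -0.0, -0.001]
ft_force: [0.3, 0.4, -2.7]
grip_width: 0.0146
grasp_force: 58.7
```

Emit:
move_arm --pt "0 3 0.5 5 0 0 0" --pt "0 0 0 10 0 0 0" --pt "0 0 0 10 0 0 0" --pt "0 0 0 5 0 0 0" --pt "0 0 0 0 0 0 0" --pt "0 0 0 0 0 0 0"

```text
clock: 27.92
eef_pos: [0.5585, 0.1157, 0.2476]
tool_rot: [0.697, 0.717, -0.001, -0.0]
ft_force: [-0.7, 0.4, -2.3]
grip_width: 0.0148
grasp_force: 58.7
```

Run:
```python
from h import *
st();go(.5585,.1167,.2046,1.6);print(bot.get_obs()["ft_force"])
p=bot.get_obs()["eef_pos"]; z=p[2]-.0326
cv2.imwrite("pics/g_side.png",bot.camera("side"));cv2.imwrite("pics/g_top.png",bot.camera("top"))
for n,q in(("side","lid"),("top","lid"),("side","cleaner")):
    for c,rc,px in det(q,n)[:1]:
        ct=max(cv2.findContours(px.astype(np.uint8),0,1)[0],key=cv2.contourArea)
        print(n,q,round(c,2),rc,cv2.approxPolyDP(ct,3,True)[:,0].tolist())
def cor(x,y,w,a,b,z):
    return np.c_[R.from_euler("z",w).apply([[a,b,0],[a,-b,0],[-a,-b,0],[-a,b,0]])[:,:2]+[x,y],[z]*4]
L=cor(p[0],p[1]+.0013,.028,.08,.089,z+.012); C=cor(.5585,.118,.028,.083,.092,.18)
for n in("side","top"): print(n,"lid",proj(n,L).round(1).tolist(),"rim",proj(n,C).round(1).tolist())
```

```text
27.92 [0.5585 0.1157 0.2476] [[-0.028, 1.0, -0.002], [1.0, 0.028, -0.0], [-0.0, -0.002, -1.0]] [ 0.204  0.381  0.221  1.413 -0.     1.748] 0.01477425112646989
turn az -0.0 shift mm [ 1.  0. 43.] tilt [-0.002 -0.    -1.   ]
[-0.71030481  0.36869587 -2.33437305]
side lid 0.85 [206.1, 156.2, 67.2, 52.9] [[220, 160], [208, 201], [267, 208], [275, 162], [264, 161], [245, 180], [243, 160], [238, 179], [233, 168]]
top lid 0.73 [218.4, 160.2, 50.3, 46.7] [[263, 158], [258, 160], [260, 183], [268, 203], [269, 160]]
side cleaner 0.82 [205.3, 183.6, 72.9, 74.2] [[274, 187], [269, 206], [260, 216], [251, 209], [247, 215], [235, 210], [230, 213], [229, 205], [210, 203], [206, 211], [210, 251], [265, 257]]
side lid [[205.5, 202.0], [219.1, 155.8], [275.1, 161.4], [267.6, 208.9]] rim [[205.4, 214.9], [219.1, 167.2], [275.5, 173.0], [268.0, 222.0]]
top lid [[213.7, 156.5], [268.5, 156.4], [268.7, 205.5], [213.3, 205.6]] rim [[213.7, 158.2], [268.7, 158.1], [268.9, 207.6], [213.3, 207.7]]
```

Emit:
move_arm --pt "0 1 0 8 0 0 0" --pt "0 0 0 10 0 0 0" --pt "0 0 0 8 0 0 0" --pt "0 0 0 4 0 0 0" --pt "0 0 0 2 0 0 0" --pt "0 0 0 1 0 0 0" --pt "0 0 0 1 0 0 0" --pt "0 0 0 1 0 0 0" --pt "0 0 0 1 0 0 0" --pt "0 0 0 0 0 0 0"

```text
clock: 29.0
eef_pos: [0.5591, 0.1179, 0.2124]
tool_rot: [0.697, 0.717, 0.0, 0.0]
ft_force: [1.4, -0.6, -3.4]
grip_width: 0.0152
grasp_force: 58.7
```

Emit:
move_arm --pt "0 0 0 1 0 0 0" --pt "0 0 0 1 0 0 0" --pt "0 0 0 1 0 0 0" --pt "0 0 0 0 0 0 0"

```text
clock: 29.33
eef_pos: [0.5588, 0.1178, 0.209]
tool_rot: [0.697, 0.717, -0.0, -0.0]
ft_force: [-0.4, -0.7, -2.7]
grip_width: 0.0148
grasp_force: 58.7
```

Lip is entering freely.

Emit:
move_arm --pt "0 0 0 1 0 0 0" --pt "0 0 0 1 0 0 0" --pt "0 0 0 1 0 0 0" --pt "0 0 0 0.5 0 0 0" --pt "0 0 0 0 0 0 0"

```text
clock: 29.75
eef_pos: [0.5589, 0.1178, 0.2056]
tool_rot: [0.697, 0.717, -0.0, -0.0]
ft_force: [0.2, 0.5, -3.7]
grip_width: 0.015
grasp_force: 58.7
```

Emit:
move_arm --pt "0 0 0 0.7 0 0 0" --pt "0 0 0 0.7 0 0 0" --pt "0 0 0 0.7 0 0 0" --pt "0 0 0 0 0 0 0"

```text
clock: 30.08
eef_pos: [0.559, 0.1179, 0.2046]
tool_rot: [0.697, 0.717, 0.0, 0.0]
ft_force: [-1.8, -1.0, 2.7]
grip_width: 0.0149
grasp_force: 59.5
```

Contact at the predicted home height (0.2046). Release and rise clear.

Emit:
move_arm --pt "0.2 0 0 0 0 0 0" --pt "0.4 0 0 0 0 0 0" --pt "0.5 0 0 0 0 0 0" --pt "0.5 0 0 0 0 0 0" --pt "0.5 0 0 -3 0 0 0" --pt "0.5 0 0 -10 0 0 0" --pt "0.5 0 0 -20 0 0 0" --pt "0.5 0 0 -30 0 0 0" --pt "0.5 0 0 -30 0 0 0" --pt "0.5 0 0 -10 0 0 0"

```text
clock: 30.92
eef_pos: [0.5605, 0.1181, 0.3127]
tool_rot: [0.697, 0.717, 0.003, 0.002]
ft_force: [-0.4, -0.2, 0.3]
grip_width: 0.0429
grasp_force: 0.0
```

Emit:
move_arm --pt "0.5 -20 0 0 0 0 0" --pt "0.5 -35 0 0 0 0 0" --pt "0.5 -35 0 0 0 0 0" --pt "0.5 -35 0 0 0 0 0" --pt "0.5 -35 0 0 0 0 0" --pt "0.5 -25 0 0 0 0 0" --pt "0.5 -10 0 0 0 0 0" --pt "0.5 0 0 0 0 0 0" --pt "0.5 0 0 0 0 0 0"

```text
clock: 31.67
eef_pos: [0.5647, -0.0769, 0.3072]
tool_rot: [0.697, 0.717, 0.0, -0.0]
ft_force: [0.2, 0.7, -0.8]
grip_width: 0.0426
grasp_force: 0.0
```

Run:
```python
from h import *
st()
for n in("side","top"):
    bot.camera(n)
    for c,rc,px in det("lid",n)[:1]:
        ct=max(cv2.findContours(px.astype(np.uint8),0,1)[0],key=cv2.contourArea)
        print(n,round(c,2),rc,cv2.approxPolyDP(ct,3,True)[:,0].tolist())
    L=np.c_[R.from_euler("z",.028).apply([[a,b,0] for a,b in((.08,.089),(.08,-.089),(-.08,-.089),(-.08,.089))])[:,:2]+[.5588,.119],[.184]*4]
    print(proj(n,L).round(1).tolist())
```

```text
31.67 [ 0.5647 -0.0769  0.3072] [[-0.028, 1.0, 0.001], [1.0, 0.028, 0.001], [0.001, 0.001, -1.0]] [-1.360e-01  3.700e-01  3.580e-01  1.559e+00  1.000e-03  1.407e+00] 0.042587900798410724
side 0.72 [211.0, 168.6, 61.9, 52.9] [[222, 168], [208, 212], [266, 220], [274, 174]]
[[206.5, 213.5], [219.6, 167.2], [274.3, 172.8], [266.9, 220.3]]
top 0.59 [214.0, 160.1, 53.9, 48.3] [[216, 161], [216, 206], [268, 205], [267, 161]]
[[214.2, 158.8], [267.5, 158.7], [267.8, 206.5], [213.8, 206.6]]
```

Lid outline matches the home pose in both views.

```bash
python3 -c "
from workcell import bot
print(bot.job_done())"
```

```text
the job is handed in; nothing more can be done
None
```

I handed the job in at about 32 s of the 69 s limit: the ball is in the basket, the basket stands in the tank, and the lid outline matches its home position in both cameras; the verdict itself was not shown.

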